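# Flip out the spectrometer stand's kickstand and hold the frame upright

## Task

The small spectrometer frame on the bench is leaning back on its rest with its kickstand folded up. First flip the kickstand over centre until it snaps fully down, then swing the frame up on its hub until it stands upright and hold it there, clear of both the rest and the kickstand's support, so that it cannot tip either way; finish while still holding it. Leave the vial, the jar and the well plate where they are.

Things in the scene. Friction and masses are not known exactly. Their poses are not given: they have to be found in the camera images.
- base: Fixed aluminium base plate of the stand, 240 (x) by 260 (y) mm, 8 mm thick; origin at the centre of its underside, z up. The frame's hub axis runs along base y at x = 0, 30 mm above the bench. The frame leans towards base -x (the robot's side) at the start, on a dark rod fixed 98 mm up and 44 mm to -x of the hub. The kickstand comes down on the +x side.
- frame (a joint): Hinge of the frame on the hub, rad: 0 = upright, negative = leaning to base -x, -0.44 = on the rest (start). Free, no spring. Let go, it falls back onto the rest while below about -0.18; beyond that it tips to +x until the lowered kickstand's foot lands on the plate at about +0.2 (kickstand not down: stop at +0.45). Frame about 0.8 kg; under 2 N at the bar holds it upright.
- frame_hub (a point): Point on the hub axis, middle of the frame, 30 mm above the bench. The frame carries a black instrument box, 50 x 75 x 76 mm, on its +x face.
- frame_bar (a point): Middle of the frame's top grip bar: a round steel bar along base y, 16 mm diameter, 108 mm free length between two 12 x 12 mm aluminium uprights (centred 60 mm to either side), 190 mm from the hub axis; below the bar there is a 54 mm high opening down to the next cross bar. The uprights rise 5 mm past the bar's axis.
- kickstand (a joint): Hinge of the kickstand on the frame, rad, measured from the frame: 0 = folded up, parallel to the uprights (start); it grows as the leg swings over towards base +x and down; 2.5 = fully down at its stop. Over-centre spring: with the frame on its rest, below about 1.0 it springs back to 0, beyond about 1.1 it snaps to 2.5 by itself; about 0.06 Nm (0.5 N at the foot) is needed to push it from 0.
- kickstand_pivot (a point): Pivot of the kickstand: on the frame 100 mm from the hub axis, 100 mm to the frame's base +y side (40 mm outside the upright there), axis along base y.
- kickstand_foot (a point): Centre of the kickstand's round rubber foot (18 mm diameter), 125 mm from the pivot at the end of a flat dark steel leg 16 mm wide (base y) and 8 mm thick. The foot points up when folded.
- vial: Small upright white-capped vial, 22 mm diameter, 55 mm high, origin at its underside; leave alone.
- jar: Upright amber jar with a white lid, 52 mm diameter, 65 mm high, origin at its underside; leave alone.
- wellplate: Lying 12-well plate, 85 x 127 mm, 17 mm high, origin at its underside; leave alone.

How it is judged:
On the way, in this order (a step that is already met when the one before it is completed fails the run):
1. the kickstand is flipped fully down (value of joint kickstand above 2.3 rad), for 0.2 s.
2. the frame is raised upright and held by the fingers, kickstand still down (value of joint kickstand above 2.3 rad and value of joint frame between -0.087 and 0.087 rad and contact force between the fingers and frame above 1 N), for 0.2 s.
At the end, for the whole second after the job is handed in: The kickstand is fully down (joint beyond 2.3 rad), the frame stands still and upright within 5 degrees (0.087 rad), the fingers hold it (contact above 1 N), and the kickstand's foot is clear of the base plate; the robot is still holding when the program ends and for the second after it (all of step 2 and velocity of joint frame between -0.1 and 0.1 rad/s and contact force between kickstand and base below 0.3 N); the arm keeps its last pose, push and grip.
It fails at once if the vial is knocked over or moved more than 30 mm (distance of vial from where it was at the start of the episode above 0.03 m or angle between vial's own z axis and vertical above 0.5 rad).
It fails at once if the jar is knocked over or moved more than 30 mm (distance of jar from where it was at the start of the episode above 0.03 m or angle between jar's own z axis and vertical above 0.5 rad).
It fails at once if the wellplate is knocked over or moved more than 30 mm (distance of wellplate from where it was at the start of the episode above 0.03 m or angle between wellplate's own z axis and vertical above 0.5 rad).
It also fails if it takes over 46 s, if anything falls off the work surface, if the arm or the gripper's body presses on something with over 40 N, if the wrist force passes 120 N, or if a joint passes its speed limit or range.

## Robot

A 6-joint arm with a two-finger parallel gripper is mounted at the origin on the work surface. World frame = base frame: x ahead of the robot, y to its left, z up, the work surface at z = 0. Lengths are in m, angles in rad, forces in N, time in s.
With the tool pointing down it reaches from about 0.275 to 0.825 m from the base axis. Payload 4.9 kg.
Tool frame: the origin (TCP) lies midway between the tips of the shut fingers; the grasp point (between the pads) lies 19 mm behind it (grip_point_offset is the distance from the TCP to the grasp point, in m); z points along the fingers, y is the line along which they close (so a half turn about z gives the same grasp; the last joint's range is limited). The gripper opens to 85 mm and grips with 20 to 120 N. Pads are 22 mm wide; open, the fingers measure 114 mm over their backs; the gripper's body (76 mm by 85 mm) begins 54 mm behind the grasp point. The pads swing forward as they close: fully open they stand 13 mm farther back than shut.
Start: joints at [0.996, 0.326, -0.193, 1.052, 0, 1.437], TCP at [0.235, 0.497, 0.231] pointing down, gripper open.
Joint ranges: [-2.65, 2.65], [-0.97, 1.79], [-1.3, 1.35], [-1.93, 2.1], [-1.47, 1.37], [-3.14, 3.14]. Speed limits (rad/s): [2.57, 2.57, 3.14, 3.14, 3.14, 3.14].

## Interface

Orientations are given as a rotation vector (axis times angle).
In Python, from cell import * gives the robot as it stands. Calls block until the motion is done:
- movep(position, orientation): joint-space move of the TCP to a pose.
- move_l(position, velocity=0.15, rot=None, until_force=None): straight line of the TCP; rot=None keeps the orientation; velocity is the mean speed in m/s. With until_force (N) it stops when the force on the tool has changed by that much, and returns True; else False.
- set_joints(angles): joint-space move.
- let_go() and grab(newtons=None): open the fingers fully, or close them until they stop; newtons is the grip in N (None keeps the last).
- sleep(seconds).
- ik(position, orientation): joint angles nearest the present ones, or None.
- get_state(): the state.
- grab_frame(name): name is "scene" or "top"; returns a dict with "img" (384x512x3 uint8, red, green, blue), "fx", "fy", "cx", "cy" (pixels), "cam_to_world" (4x4, takes a point from camera to world coordinates). Camera axes: x right, y down, z forward; pixel columns grow to the right and rows downward; lengths in m; the calibration is good to about 2 mm. A picture is of the moment at which its call begins. There is no depth.
A pose or a line that the arm cannot do raises MotionError and nothing moves.
- sign_off(): hands the job in; it is judged then, once.
Trained networks look in the newest picture that a camera, given by its name, has taken for a name from the list of things; names that differ only in an ending like _2 or _b are one class to them, and where a whole thing is asked for, a point or a joint stands for the part that bears it (a point fixed in the world has none). Each returns a list of dicts, best first, with "score" (0 to 1); they miss things now and then, are a little off and sometimes report something else, mostly with a low value. They report only what shows in the picture. A call takes as long as a camera call.
- spot_in(camera, name): "centre" ([column, row] in pixels, amid what is visible of it).
- silhouettes(camera, name): "mask" (384x512 bool, what is visible of it) and "centre" ([column, row] in pixels, amid what is visible of it).
- tip_of(camera, name): "centre" ([column, row] in pixels: a listed point, or the origin of a listed thing).
The state is a dict: "clock": time; "q": joint angles; "joint_velocities": joint speeds; "tau": joint torques, N m; "position": TCP position; "eef_rot": TCP orientation; "contact_force": force on the tool from outside, world axes, zero at the start; "wrist_torque": the same for the moment, N m; "finger_gap": opening from 0.0 (shut) to 1.0 (fully open); "grasp_force": force on a finger pad.
Only numpy, scipy, OpenCV 4.12 (cv2) and the standard library are available. Lean on these libraries where they do the work, as an engineer would, in place of code of your own. Each camera call takes 0.05 s, during which the arm holds its last target. There are 200 camera calls.

## Working session

There is one attempt and no reset: what is moved stays moved. The work goes in short steps, each a Python script; the robot and the scene stay as the last script left them, time stands still between calls to the robot, and variables do not carry over. Pictures are saved under pics/ and viewed, at most 10 in all, crops included, and the job is handed in when it is done.

```bash
mkdir -p pics; python3 - <<'E'
from cell import *
import cv2,numpy as np
np.set_printoptions(precision=4,suppress=True)
for c in ("scene","top"):
    f=grab_frame(c); cv2.imwrite(f"pics/{c}0.png",cv2.cvtColor(f["img"],cv2.COLOR_RGB2BGR))
    print(c,f["fx"],f["fy"],f["cx"],f["cy"]);print(np.array(f["cam_to_world"]))
    for n in ("base","frame_hub","frame_bar","kickstand_pivot","kickstand_foot","vial","jar","wellplate"):
        print(n,[(np.round(d["centre"],1),round(d["score"],2)) for d in tip_of(c,n)][:3])
print(get_state())
E
```

```text
scene 348.3645586880794 348.3645586880794 256.2907686230132 188.4047129394349
[[-0.2115  0.6117 -0.7623  1.3279]
 [ 0.9773  0.1268 -0.1694  0.1766]
 [-0.007  -0.7808 -0.6247  0.6737]
 [ 0.      0.      0.      1.    ]]
base [(array([272. , 211.9]), 0.56)]
frame_hub [(array([269.1, 205.7]), 0.93), (array([271.9, 136.7]), 0.38)]
frame_bar [(array([270.7, 134.2]), 0.93)]
kickstand_pivot [(array([308.8, 171.7]), 0.83)]
kickstand_foot [(array([314. , 125.3]), 0.83)]
vial [(array([249.4, 251.4]), 0.7)]
jar [(array([361.4, 230.4]), 0.61)]
wellplate [(array([190. , 207.2]), 0.64), (array([270.5, 133.6]), 0.53)]
top 486.3151193284578 486.3151193284578 252.28015405333016 190.07897222165147
[[ 0.0089 -0.997   0.0767  0.5824]
 [-0.9998 -0.0077  0.016   0.0039]
 [-0.0153 -0.0768 -0.9969  1.3071]
 [ 0.      0.      0.      1.    ]]
base [(array([241.4, 223.5]), 0.57)]
frame_hub [(array([244.9, 160.5]), 0.16)]
frame_bar [(array([244.4, 256.4]), 0.71)]
kickstand_pivot [(array([196.9, 243.5]), 0.58)]
kickstand_foot [(array([195.9, 269.1]), 0.61)]
vial [(array([248.6, 160.6]), 0.62)]
jar [(array([153.1, 208.6]), 0.87)]
wellplate [(array([328. , 207.6]), 0.62)]
{'clock': 0.9, 'q': array([ 0.9958,  0.3262, -0.1926,  1.052 , -0.    ,  1.4366]), 'joint_velocities': array([-0.0014, -0.0004, -0.0015,  0.0015,  0.0007, -0.0002]), 'tau': array([ -0.0001, -44.3318,  26.2757,   0.0009,  -0.    ,  -0.    ]), 'position': array([0.2347, 0.4974, 0.2313]), 'eef_rot': array([0.6868, 3.0656, 0.    ]), 'contact_force': array([ 0.2946, -0.0972, -0.1881]), 'wrist_torque': array([-0.0005,  0.0092,  0.0307]), 'grasp_force': 0.0, 'finger_gap': 0.9994690084754302}
```

View pics/scene0.png

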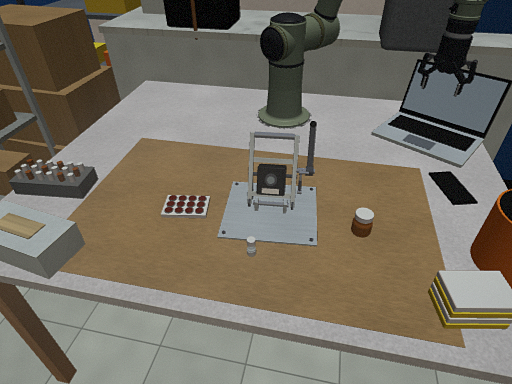

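View pics/top0.png

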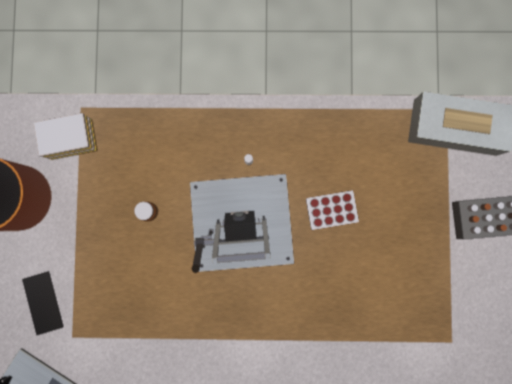

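```bash
cat > h.py <<'E'
from cell import *
import cv2,numpy as np
from scipy.optimize import least_squares
from scipy.spatial.transform import Rotation as R
np.set_printoptions(precision=4,suppress=True)
def proj(f,P):
    T=np.linalg.inv(f["cam_to_world"]); p=T[:3,:3]@P+T[:3,3]
    return np.array([f["fx"]*p[0]/p[2]+f["cx"],f["fy"]*p[1]/p[2]+f["cy"]])
def b2w(v,p): # v=x,y,yaw of base
    return np.array([v[0]+p[0]*np.cos(v[2])-p[1]*np.sin(v[2]),v[1]+p[0]*np.sin(v[2])+p[1]*np.cos(v[2]),p[2]])
def fr(th,r,y,k=None): # frame point, kick angle optional
    p=np.array([r*np.sin(th),y,.03+r*np.cos(th)])
    if k is not None: p+=.125*np.array([np.sin(th+k),0,np.cos(th+k)])
    return p
E
cat > m.py <<'E'
from h import *
pts={"base":(0,0,0),"frame_hub":(0,0,.03),"frame_bar":fr(-.44,.19,0),"kickstand_pivot":fr(-.44,.1,.1),"kickstand_foot":fr(-.44,.1,.1,0)}
F={c:grab_frame(c) for c in("scene","top")}
obs=[]
for c in F:
    for n in pts:
        d=tip_of(c,n)
        if d and d[0]["score"]>.5: obs.append((c,n,np.array(d[0]["centre"])))
res=lambda v:np.concatenate([proj(F[c],b2w(v,pts[n]))-o for c,n,o in obs])
for y0 in(0,.3,-.3):
    s=least_squares(res,[.6,0,y0],loss="soft_l1",f_scale=2);print(s.cost,s.x)
for (c,n,o),r in zip(obs,res(s.x).reshape(-1,2)):print(c,n,o,r)
for n in("vial","jar","wellplate"):
    o=[(c,np.array(tip_of(c,n)[0]["centre"])) for c in F]
    q=least_squares(lambda p:np.concatenate([proj(F[c],np.array([p[0],p[1],0]))-x for c,x in o]),[.6,0]);print(n,q.x,q.fun)
E
python3 m.py
```

```text
8.927634774873761 [0.5956 0.0558 0.1603]
8.927634774885515 [0.5956 0.0558 0.1603]
8.92763477486266 [0.5956 0.0558 0.1603]
scene base [270.3 211.2] [ 0.4619 -0.9026]
scene frame_hub [270.6 204.3] [ 0.364  -1.9046]
scene frame_bar [271.3 134. ] [1.5018 0.3367]
scene kickstand_foot [311.8 124.4] [-0.8996 -2.6021]
top base [241.  223.3] [-0.5438 -0.8253]
top kickstand_pivot [198.9 247.3] [ 1.535  -1.7521]
top kickstand_foot [197.7 271.6] [-0.081   0.0298]
vial [0.7562 0.044 ] [ 0.4318 -0.1558  0.4279 -0.2224]
jar [0.6317 0.3001] [-3.3504  0.3925 -3.4286  0.1544]
wellplate [ 0.6404 -0.1821] [ 2.2505 -2.4926  1.6709 -2.2887]
```

The scene view shows the frame leaning away from the camera (towards the robot), with its bar near (271,134) and the folded kickstand at (312,125). The top view shows the plate corners near (192,181), (286,175), (293,264) and (200,271). That means a yaw of about +0.075, not the fitted 0.16, so I'll refine it with the plate outline.

```bash
cat > m2.py <<'E'
from h import *
f=grab_frame("top"); C=f["cam_to_world"]
def ground(p,z):
    d=C[:3,:3]@np.array([(p[0]-f["cx"])/f["fx"],(p[1]-f["cy"])/f["fy"],1]); return (C[:3,3]+d*(z-C[2,3])/d[2])[:2]
m=silhouettes("top","base")[0]["mask"].astype(np.uint8)
cs=max(cv2.findContours(m,cv2.RETR_EXTERNAL,cv2.CHAIN_APPROX_NONE)[0],key=cv2.contourArea)[:,0]
g=np.array([ground(p,.008) for p in cs],np.float32)
r=cv2.minAreaRect(g*1000);print(r, cv2.boxPoints(r))
# grey threshold alternative
hsv=cv2.cvtColor(f["img"],cv2.COLOR_RGB2HSV); t=((hsv[...,1]<60)&(hsv[...,2]>90)).astype(np.uint8); k=np.zeros_like(t);k[165:285,170:305]=1;t&=k
cs=max(cv2.findContours(t,cv2.RETR_EXTERNAL,cv2.CHAIN_APPROX_NONE)[0],key=cv2.contourArea)[:,0]
g=np.array([ground(p,.008) for p in cs],np.float32);r=cv2.minAreaRect(g*1000);print(r)
for n,z in(("frame_bar",.202),("kickstand_foot",.2336),("kickstand_pivot",.1205)):
    print(n,ground(tip_of("top",n)[0]["centre"],z))
v=[r[0][0]/1000,r[0][1]/1000,.075];print(b2w(v,fr(-.44,.19,0)),b2w(v,fr(-.44,.1,.1,0)),b2w(v,fr(-.44,.1,.1)))
E
python3 m2.py
```

```text
((594.579345703125, 60.05058288574219), (242.6213836669922, 275.7498474121094), 5.972062587738037) [[459.5821 184.5556]
 [488.272  -89.6977]
 [729.5767 -64.4545]
 [700.8867 209.7988]]
((596.4564819335938, 53.98578643798828), (241.1234588623047, 261.46868896484375), 5.204142093658447)
frame_bar [0.5194 0.0478]
kickstand_foot [0.4841 0.148 ]
kickstand_pivot [0.542  0.1539]
[0.5158 0.0479 0.2019] [0.4934 0.1465 0.2336] [0.5465 0.1505 0.1205]
```

```bash
cat >> h.py <<'E'
V=[.5965,.054,.091]
def rot(sgn):
    c,s=sgn*np.cos(V[2]),sgn*np.sin(V[2]); return R.from_matrix(np.array([[-s,c,0],[c,s,0],[0,0,-1]]).T).as_rotvec() if 0 else R.from_matrix(np.column_stack([(-s,c,0),(c,s,0),(0,0,-1)])).as_rotvec()
def snap(c,n,crop=None):
    i=cv2.cvtColor(grab_frame(c)["img"],cv2.COLOR_RGB2BGR)
    if crop: x0,x1,y0,y1=crop; i=cv2.resize(i[y0:y1,x0:x1],None,fx=3,fy=3)
    cv2.imwrite(f"pics/{n}.png",i)
E
sed -i 's/return R.from_matrix(np.array.* if 0 else /return /' h.py
cat > push.py <<'E'
from h import *
q=get_state()["q"]
A=b2w(V,(-.16,.104,.21)); up=A+[0,0,.06]
rv=min((rot(1),rot(-1)),key=lambda r:np.abs(ik(up,r)-q).max()); print(q,ik(up,rv))
open("rv.txt","w").write(" ".join(map(str,rv)))
grab(20)
movep(up,rv); move_l(A)
for a in np.arange(-.3,.96,.125):
    u=np.array([np.sin(a),0,np.cos(a)]);n=np.array([-np.cos(a),0,np.sin(a)])
    p=np.array([-.0426,.104,.1205])+.095*u+.005*n-[.012,0,0]
    move_l(b2w(V,p),velocity=.08)
    s=get_state();print(round(a,2),s["position"],s["contact_force"])
sleep(.4);print(get_state()["clock"]);snap("scene","s1",(200,360,90,260))
E
python3 push.py
```

```text
[ 0.9958  0.3262 -0.1926  1.052  -0.      1.4366] [ 0.1588  0.116  -0.3634  1.0913  0.      1.6386]
-0.3 [0.5011 0.1497 0.2109] [-1.4269 -0.3093  6.625 ]
-0.18 [0.5117 0.1507 0.2131] [-0.6052  0.1126  0.1182]
-0.05 [0.523  0.1517 0.2149] [-0.9819 -0.2453  0.1755]
0.08 [0.5347 0.1528 0.2155] [-0.9346  0.8356  1.7609]
0.2 [0.5465 0.1539 0.2144] [0.0889 0.102  0.3973]
0.32 [0.5582 0.1549 0.2119] [0.4629 0.0793 0.3764]
0.45 [0.5695 0.1559 0.2079] [-1.4402 -0.3047  0.6665]
0.57 [0.5801 0.1569 0.2025] [-0.1419  0.3961 -0.0667]
0.7 [0.5899 0.1578 0.1958] [ 0.2483 -0.0417 -0.0296]
0.82 [0.5988 0.1586 0.188 ] [ 0.1587 -0.4741 -0.519 ]
0.95 [0.6066 0.1593 0.1791] [0.5226 0.053  0.09  ]
9.325
```

View pics/s1.png

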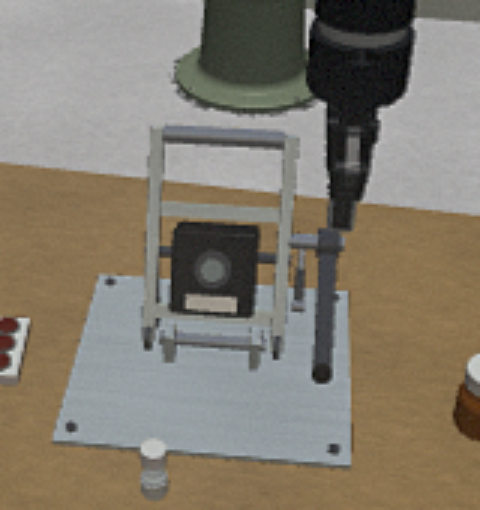

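The picture shows the kickstand down: its leg runs from (325,240) to the foot at (322,375), and the frame is still on its rest. Next I'll grasp the bar.

```bash
cat > g.py <<'E'
from h import *
rv=np.loadtxt("rv.txt")
p=get_state()["position"]; move_l(p+[0,0,.12],velocity=.2)
let_go()
B=b2w(V,fr(-.44,.19,0))-[0,0,.019]
movep(B+[0,0,.1],rv)
print(move_l(B,velocity=.1,until_force=12)); grab(30)
s=get_state();print(s["clock"],s["position"],B,s["finger_gap"],s["grasp_force"],s["contact_force"]);snap("scene","s2",(200,360,90,260))
E
python3 g.py
```

```text
False
13.3333 [0.5176 0.0468 0.1833] [0.5159 0.0466 0.1829] 0.1745523056779832 29.76004332304001 [ 5.0032 -0.0223 -2.0791]
```

View pics/s2.png

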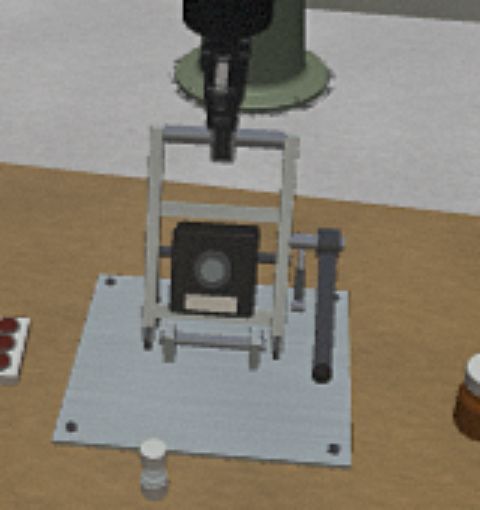

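The fingers straddle the bar at (222,140), with a gap of about 15 mm and 30 N of grip. Now I'll swing the frame up along the arc.

```bash
cat > sw.py <<'E'
from h import *
for th in np.linspace(-.40,0,9):
    move_l(b2w(V,fr(th,.19,0)+[.002,0,-.019]),velocity=.05)
    s=get_state();print(round(th,2),s["position"],s["contact_force"],s["grasp_force"],s["finger_gap"])
sleep(.5);s=get_state();print(s["clock"],s["contact_force"],s["wrist_torque"],s["joint_velocities"])
snap("scene","s3",(200,360,90,260))
for c in("scene","top"):
    f=grab_frame(c)
    for n,p in(("frame_bar",fr(0,.19,0)),("kickstand_foot",fr(0,.1,.1,2.5)),("kickstand_pivot",fr(0,.1,.1))):
        print(c,n,proj(f,b2w(V,p)),[(d["centre"],d["score"]) for d in tip_of(c,n)[:1]])
E
python3 sw.py
```

```text
-0.4 [0.5238 0.0473 0.1862] [-3.9949 -1.1289  5.2007] 30.383330583572388 0.1771907301435122
-0.35 [0.5333 0.0482 0.19  ] [-3.4701 -0.345   6.4685] 30.991955995559692 0.17126096602485505
-0.3 [0.5426 0.0491 0.1928] [-3.5132 -0.1416  5.921 ] 31.50223821401596 0.1733909407170136
-0.25 [0.5521 0.0499 0.1954] [-2.9653 -0.601   4.2234] 31.581085324287415 0.17209146489981708
-0.2 [0.5614 0.0508 0.1975] [-2.7747  0.2608  5.2064] 31.622652411460876 0.17667757661547687
-0.15 [0.5708 0.0517 0.1991] [-2.7071 -1.0203  4.8785] 31.632705330848694 0.17234475463834842
-0.1 [0.5805 0.0526 0.2001] [-1.1889  0.2696  2.8885] 31.610831022262573 0.17471249615639087
-0.05 [0.5898 0.0534 0.2011] [-1.0708  1.1079  4.9222] 31.562334895133972 0.17189432049176118
0.0 [0.5987 0.0542 0.2009] [-0.4298 -0.0989  3.2076] 31.677803993225098 0.17217826420156665
16.9583 [0.0136 0.245  2.1679] [0.1244 0.2635 0.0218] [0.0004 0.     0.0017 0.0015 0.0012 0.0011]
scene frame_bar [271.6764 144.486 ] [([271.4, 144.8], 0.89)]
scene kickstand_foot [305.7334 224.0355] [([307.5, 226.5], 0.65)]
scene kickstand_pivot [309.2136 176.3996] [([308.2, 174.8], 0.77)]
top frame_bar [237.3568 221.0437] []
top kickstand_foot [200.6145 196.7944] []
top kickstand_pivot [197.8761 224.9472] []
```

View pics/s3.png

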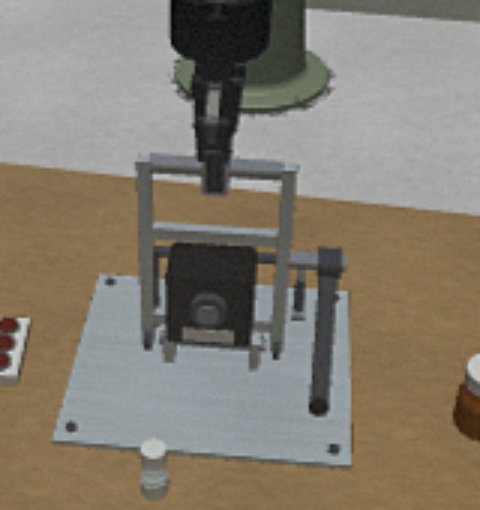

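The frame is upright with its bar at (215,170) in the crop. The kickstand is down with its foot at (318,407), above the plate. Bar, pivot and foot all match the upright model within about 3 px.

```bash
python3 -c "
from cell import *
print(sign_off())"
```

```text
the job is handed in; nothing more can be done
None
```

I flipped the kickstand fully down, swung the frame upright and handed the job in at about 17 s with the gripper still holding the bar at about 31 N; the last picture shows the foot clear of the plate, and the vial, jar and well plate were not touched.

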